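# Ease a sagging barrel bolt over its bent keeper and hold the cage gate ajar

### The job

The gate of the mesh parts cage is shut by a barrel bolt that hangs on one last screw, so the thick nose of its rod has dropped behind the bent-up lip of the keeper: take the bolt by its knob, lift it until it comes up level against its stop and, keeping it up, draw it fully back, without forcing it against the keeper and before the gate is opened. Then pull the self-closing gate open by the same knob until its free edge stands about 10 cm (a hand's width) out, so that a colleague can reach in. Finish while still gripping the knob and holding the gate ajar there with the bolt drawn; do not shove the other things on the bench about.

Things in the scene. Friction and masses are not known exactly. Their poses are not given: they have to be found in the camera images.
- cage: Fixed cage of galvanised tube and wire mesh on the bench, 369 x 220 x 225 high; two cartons on top, well back. Origin on the bench right below the knob of the shot, level bolt. z up, x along the shut gate from keeper to hinge, -y out of the gate's front. Front faces of the shut gate and posts at y = +56. Position and yaw vary.
- knob: The bolt's knob: plain steel button 20 in diameter, 22 long, on a 9 stem, its axis square to the gate's face. Origin at the button's centre, 185 up when the bolt is level (up to 14 lower when it sags), 56 in front of the gate's face; axes as the cage's when level and shut. Space above and on both sides is free: gate top 32 and cage top 40 above it, guides and keeper reach 39 out from the face.
- bolt (a joint): Slide of the rod in its guides, m: 0 to 0.004 shot (as it starts, nose behind the lip), grows as it is drawn towards the hinge (the cage's +x while the gate is shut), 0.046 at its stop. It rubs with about 1.2 N and stays where it is left. From 0.040 on the nose is well clear of keeper and post.
- bolt_tilt (a joint): Tilt of the whole bolt about its one screw, rad: 0 = level, its upper stop; negative = it sags, -0.055 to -0.09 at the start, lying on the lip, whose height varies. The screw is 140 from the shot knob (94 drawn) towards the hinge, at the level bolt's height. Sagging, 6.5 mm of the nose catch on the lip; at its stop it clears it by 4 or more. Lifting at the knob takes 2 to 4 N; let go, it falls.
- gate (a joint): Gate hinge, rad: 0 = shut, grows as the free edge swings out of the front (counter-clockwise from above), up to 1.5; 0.33 puts the free edge 10 cm out. A spring shuts it: about 2 N at the drawn knob near shut, 4 N at 0.33. With the bolt in the keeper it has a few mm of play.
- gate_hinge (a point): Point on the upright hinge line of the gate, 185 above the bench, in the plane of the gate's front face, 235 from the shut bolt's knob along the cage's +x.
- gate_edge (a point): Top of the gate's free edge on its front face, 300 from the hinge line, 217 above the bench.
- bolt_nose (a point): Tip of the bolt's rod. The rod is 10 thick, its thick nose 23 in diameter and 16 long; its axis lies 20 in front of the gate's face.
- keeper: Keeper: steel strap loop 16 wide (foot 26), 58 high, standing 39 out from the front of the near post, the bolt's nose inside it. Origin on the post's front face at the level bolt's axis, 84 from the shot knob along the cage's -x. Its lower edge on the gate's side is bent up into a lip 5 thick under the rod.
- torch: Black torch standing on its end in the way of a gate flung wide open: 33 in diameter, 112 high, origin under its centre. To be left alone.
- tape: Roll of black tape lying flat, 90 in diameter, 24 high, origin under its centre, beside the keeper's post. To be left alone.
- screwdriver: Screwdriver with a yellow handle lying in front of the cage, 190 long, origin under its middle. To be left alone.
- optic: Black sighting optic lying on its rail, 120 long, 48 thick, 50 high, origin under its middle. To be left alone.
- bush: Brass bush standing in front of the gate, 30 in diameter, 28 high, origin under its centre. To be left alone.
- phone: Black phone lying flat, 150 x 73 x 9, origin under its centre. To be left alone.
- pliers: Pliers with red handles lying flat, about 165 long, 14 high, origin under the middle. To be left alone.

How it is judged (in metres and radians):
On the way, in this order (a step that is already met when the one before it is completed fails the run):
1. the bolt is lifted level (within 0.025 rad of its stop) before it has been drawn past 25 mm (value of joint bolt_tilt above -0.025 rad and value of joint bolt below 0.025 m), for 0.1 s.
2. the bolt is drawn back by 40 mm or more with the gate still shut (value of joint bolt above 0.04 m and value of joint gate below 0.08 rad), for 0.1 s.
At the end, for the whole second after the job is handed in: The gate stands still with its free edge 7 to 13 cm out (gate joint 0.24 to 0.43 rad), the bolt is still drawn (36 mm or more), and the fingers grip the knob (2 N or more), which alone keeps the sprung gate from closing (value of joint gate between 0.24 and 0.43 rad and velocity of joint gate between -0.05 and 0.05 rad/s and value of joint bolt above 0.036 m and contact force between the fingers and knob above 2 N); the arm keeps its last pose, push and grip.
It fails at once if the bolt or the gripper is forced against the keeper with more than 60 N (contact force between keeper and anything else above 60 N).
It fails at once if another thing on the bench is shoved more than 3 cm (distance of any of torch, tape, screwdriver, optic, bush, phone, pliers from where it was at the start of the episode above 0.03 m).
It also fails if it takes over 42 s, if anything falls off the work surface, if the arm or the gripper's body presses on something with over 40 N, if the wrist force passes 120 N, or if a joint passes its speed limit or range.

### The arm

A 7-joint arm with a two-finger parallel gripper is mounted at the origin on the work surface. World frame = base frame: x ahead of the robot, y to its left, z up, the work surface at z = 0. Lengths are in mm, angles in rad, forces in N, time in s.
With the tool pointing down it reaches from about 400 to 900 mm from the base axis. Payload 5.6 kg.
Tool frame: the origin (TCP) lies on the centre line of the jaws, within the pads' length; the fingertips stand 25 mm ahead of it and the grasp point (between the pads) lies 6 mm ahead of it (nose_length is the distance from the TCP to the fingertips, in mm); z points along the fingers, y is the line along which they close (so a half turn about z gives the same grasp; the last joint's range is limited). The gripper opens to 92 mm and grips with 3 to 60 N. Pads are 20 mm wide; open, the fingers measure 128 mm over their backs; the gripper's body (75 mm by 189 mm) begins 69 mm behind the grasp point.
Start: joints at [1.229, 0.468, -0.012, 1.603, 0.006, 1.071, -0.056], TCP at [191.302, -621.218, 239.592] pointing down, gripper open.
Joint ranges: [-2.53, 2.53], [-0.31, 2.02], [-1.57, 1.55], [0.28, 2.44], [-1.29, 4.43], [0.15, 1.84], [-2.92, 2.92]. Speed limits (rad/s): [2.57, 2.57, 3.14, 3.14, 3.14, 3.14, 3.14].

### API

Orientations are given as a unit quaternion [x, y, z, w].
In Python, from workcell import get_obs, camera, sign_off, outline_of, spot_point, nose_length gives the robot as it stands.
- The arm moves only by the tool jog_arm, never from a script. Its arguments are lists of equal length, an entry for each row: "claw": the closure, from -1 (fully open) to 1 (shut); "slide": the shift along the world's x, y, z in cm, a list of three; "spin": the turn about the world's z in degrees. In form: {"claw": [claw, ...], "slide": [[dx, dy, dz], ...], "spin": [spin, ...]}. A call has 1 to 20 rows; each row is the pose to reach, as a shift and turn from the pose commanded when the call began; what a row does not reach only later rows make up. A row lasts 1/12 s, in which the tool goes at most 41.7 mm and 7.16 degrees, less where a joint would pass 70% of its speed; a pose out of reach is approached as far as the arm can. A call with a gripper value outside its range is refused whole. The fingers move at their own pace and stop on an object; "grip_force" is the grip in N (left out, the last holds). Time passes only in rows, so rows that repeat a pose let the fingers close. It gives the time, the measured TCP pose, the force, the opening and the grip force at its end, in the units of the state.
- get_obs(): the state, without advancing time (a new reading comes with each control period).
- camera(name): name is "side" or "top" or "wrist"; returns a dict with "frame" (400x640x3 uint8, red, green, blue), "K" (3x3 intrinsics, pixels), "R" (3x3) and "t" (3): a world point X has camera coordinates R X + t. Camera axes: x right, y down, z forward; pixel columns grow to the right and rows downward; lengths in mm; the calibration is good to about 2 mm. A picture is of the moment at which its call begins. There is no depth.
- sign_off(): hands the job in; it is judged then, once.
Trained networks look in the newest picture that a camera, given by its name, has taken for a name from the list of things; names that differ only in an ending like _2 or _b are one class to them, and where a whole thing is asked for, a point or a joint stands for the part that bears it (a point fixed in the world has none). Each returns a list of dicts, best first, with "confidence" (0 to 1); they miss things now and then, are a little off and sometimes report something else, mostly with a low value. They report only what shows in the picture. A call takes as long as a camera call.
- outline_of(camera, label): "mask" (400x640 bool, what is visible of it).
- spot_point(camera, label): "xyz" ([x, y, z] in mm, in world coordinates, good to about 4 mm: a listed point, or the origin of a listed thing).
The state is a dict: "t": time; "qpos": joint angles; "joint_velocities": joint speeds; "joint_efforts": joint torques, N m; "ee_pos": TCP position; "eef_rot": TCP orientation; "force": force on the tool from outside, world axes, zero at the start; "torque": the same for the moment, N m; "width": finger opening in mm; "gripper_force": force on a finger pad.
Only numpy, scipy, OpenCV 4.12 (cv2) and the standard library are available. Lean on these libraries where they do the work, as an engineer would, in place of code of your own. Each camera call takes 0.05 s, during which the arm holds its last target. There are 200 camera calls.

## Working session

There is one attempt and no reset: what is moved stays moved. The work goes in short steps, Python scripts to look and compute and a tool call to move; the robot and the scene stay as the last step left them, time stands still between calls to the robot, and variables do not carry over. Pictures are saved under pics/ and viewed, at most 10 in all, crops included, and the job is handed in when it is done.

Besides the shell and the picture viewer there is one more tool, called after "Call:" by a JSON object that holds its "method" and its "body", one argument or row to a line. jog_arm: Moves the arm, as the interface text tells. Its arguments: {"type":"object","properties":{"claw":{"type":"array","items":{"type":"number"}},"slide":{"type":"array","items":{"type":"array","items":{"type":"number"}}},"spin":{"type":"array","items":{"type":"number"}},"grip_force":{"type":"number"}},"required":["claw","slide","spin"]}

```bash
mkdir -p pics; python3 - <<'E'
from workcell import *
import cv2,numpy as np
o=get_obs();print(o['t'],o['ee_pos'],o['eef_rot'],o['width'])
ims=[]
for c in ["side","top"]:
    f=camera(c);ims.append(f['frame'])
    for l in ["knob","keeper","gate_hinge","gate_edge","bolt_nose","cage","torch","tape","bush","optic","screwdriver"]:
        r=spot_point(c,l)
        print(c,l,[(np.round(d['xyz']).tolist(),round(d['confidence'],2)) for d in r[:2]])
    cv2.imwrite(f'pics/{c}0.png',f['frame'][:,:,::-1])
print(nose_length)
E
```

```text
0.0 [ 191.10877358 -620.70445164  238.63201283] [ 9.88862368e-01  1.48830228e-01 -2.08068096e-04 -8.59018411e-04] 92.5413370250749
side knob [([515.0, 116.0, 173.0], 0.44)]
side keeper [([413.0, 132.0, 183.0], 0.62)]
side gate_hinge [([713.0, 256.0, 184.0], 0.64), ([514.0, 116.0, 173.0], 0.18)]
side gate_edge [([430.0, 142.0, 220.0], 0.75), ([411.0, 112.0, 169.0], 0.63)]
side bolt_nose [([410.0, 115.0, 165.0], 0.69)]
side cage []
side torch []
side tape [([335.0, 30.0, -0.0], 0.7)]
side bush [([644.0, 42.0, 2.0], 0.57)]
side optic [([452.0, -102.0, -0.0], 0.93), ([334.0, 32.0, -0.0], 0.64)]
side screwdriver [([706.0, -280.0, -3.0], 0.55), ([644.0, 40.0, 2.0], 0.29)]
top knob [([418.0, 131.0, 188.0], 0.69), ([520.0, 117.0, 174.0], 0.62)]
top keeper [([420.0, -410.0, 2.0], 0.68), ([414.0, 134.0, 187.0], 0.44)]
top gate_hinge [([706.0, 254.0, 188.0], 0.56)]
top gate_edge []
top bolt_nose [([413.0, 115.0, 166.0], 0.6)]
top cage []
top torch [([640.0, -449.0, 1.0], 0.6), ([586.0, -11.0, -2.0], 0.53)]
top tape [([335.0, 30.0, 0.0], 0.89)]
top bush [([642.0, 42.0, -0.0], 0.56)]
top optic [([449.0, -99.0, -5.0], 0.63)]
top screwdriver [([711.0, -284.0, 1.0], 0.75), ([415.0, 133.0, 185.0], 0.62)]
25.0
```

View pictures.

View pics/side0.png

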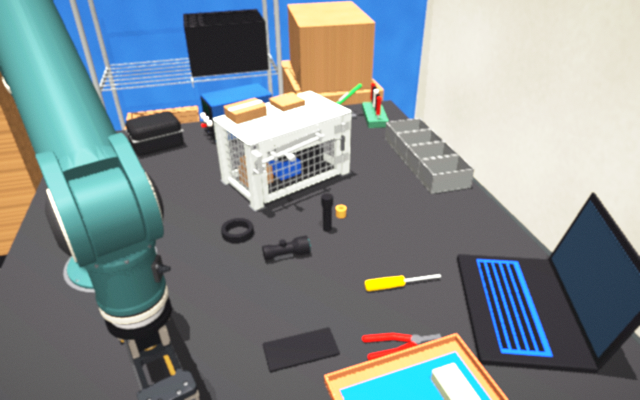

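View pics/top0.png

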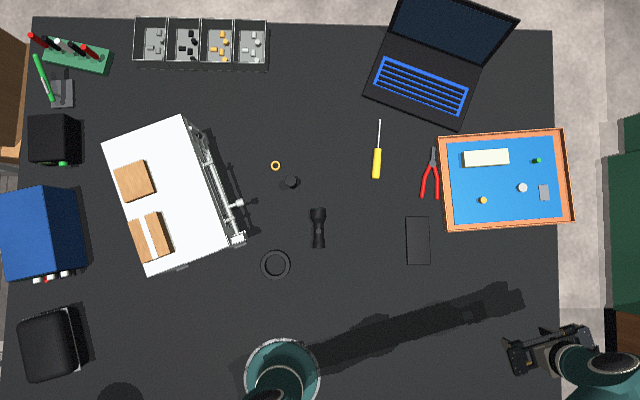

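The side view shows the cage with the bolt's knob near (285,148). In the top view the knob is at about (237,204). The cage yaw comes out at about 22°, with the knob near (516,116,173). The torch and bush stand low in front. I'll move above the knob now.

Call:
{"method": "jog_arm", "body": {
  "claw": [-1,-1,-1,-1,-1,-1,-1,-1,-1,-1,-1],
  "slide": [
    [2.5,2.7,1],
    [5,5.4,2],
    [7.5,8,3],
    [10,10.5,4],
    [12.5,13,5],
    [15,16,6],
    [17.5,18.5,7],
    [20,21,7],
    [22.5,24,7],
    [25,27,7],
    [26,29,7]
  ],
  "spin": [4,8,12,17,21,26,30,35,40,45,48]
}}

```text
t: 2.12
ee_pos: [454.5, -327.2, 310.0]
eef_rot: [0.84, 0.542, 0.001, 0.0]
force: [0.1, 0.3, 0.4]
width: 91.9
gripper_force: 0.0
```

Call:
{"method": "jog_arm", "body": {
  "claw": [-1,-1,-1,-1,-1,-1,-1,-1,-1,-1,-1,-1,-1,-1],
  "slide": [
    [0.6,3.5,0],
    [1.2,7,0],
    [1.8,10.5,0],
    [2.4,14,0],
    [3,17.5,0],
    [3.6,21,0],
    [4.2,24.5,0],
    [5,28,0],
    [5.6,31.5,0],
    [6.2,35,0],
    [6.6,38,0],
    [6.9,40.5,0],
    [7.2,41.8,0],
    [7.2,41.8,0]
  ],
  "spin": [4,8,12,16,20,24,28,32,36,40,43,46,47,47]
}}

```text
t: 3.28
ee_pos: [523.3, 89.2, 309.7]
eef_rot: [0.557, 0.831, 0.0, -0.0]
force: [0.0, -0.8, 0.4]
width: 92.0
gripper_force: 0.0
```

```bash
python3 - <<'E'
from workcell import *
import cv2,numpy as np
from scipy.spatial.transform import Rotation as R
o=get_obs();print(o['t'],o['ee_pos'],o['force'],o['width'],R.from_quat(o['eef_rot']).as_matrix().round(3))
for c in ["wrist","side","top"]:
    f=camera(c)
    for l in ["knob","keeper","gate_hinge","gate_edge","bolt_nose"]:
        r=spot_point(c,l)
        print(c,l,[(np.round(d['xyz']).tolist(),round(d['confidence'],2)) for d in r[:2]])
    cv2.imwrite(f'pics/{c}1.png',f['frame'][:,:,::-1])
E
```

```text
3.2833 [523.28302109  89.22009931 309.66827941] [ 0.04896988 -0.83319154  0.40213377] 91.98121834355204 [[-0.38   0.925  0.   ]
 [ 0.925  0.38   0.001]
 [ 0.001  0.001 -1.   ]]
wrist knob [([514.0, 114.0, 176.0], 0.97), ([708.0, 256.0, 188.0], 0.3)]
wrist keeper [([415.0, 135.0, 184.0], 0.91)]
wrist gate_hinge [([705.0, 256.0, 190.0], 0.59)]
wrist gate_edge [([433.0, 144.0, 216.0], 0.94)]
wrist bolt_nose [([413.0, 112.0, 167.0], 0.89)]
side knob [([514.0, 113.0, 171.0], 0.46)]
side keeper [([412.0, 131.0, 185.0], 0.67)]
side gate_hinge [([714.0, 255.0, 184.0], 0.71)]
side gate_edge [([432.0, 140.0, 219.0], 0.87)]
side bolt_nose [([411.0, 110.0, 168.0], 0.74)]
top knob [([450.0, -100.0, -1.0], 0.3)]
top keeper []
top gate_hinge [([708.0, 255.0, 186.0], 0.56)]
top gate_edge [([588.0, -13.0, -3.0], 0.28)]
top bolt_nose []
```

View pics/wrist1.png

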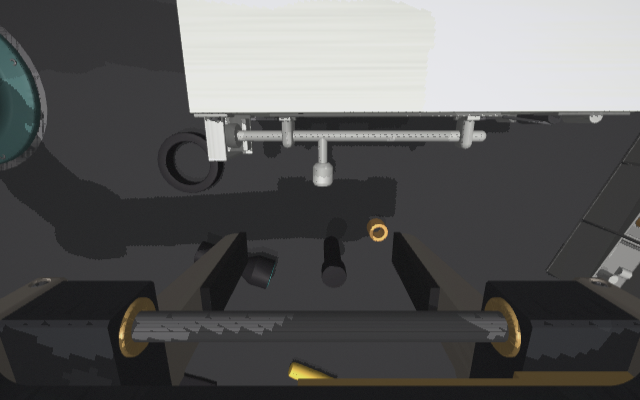

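The wrist view shows the knob at (322,176), square to the gripper, with the keeper at (215,140). Both sides of the knob are free. Descending now.

Call:
{"method": "jog_arm", "body": {
  "claw": [-0.3,-0.3,-0.3,-0.3,-0.3,-0.3,-0.3,-0.3,-0.3,-0.3],
  "slide": [
    [-0.85,2.35,0],
    [-0.85,2.35,-1],
    [-0.85,2.35,-3],
    [-0.85,2.35,-5],
    [-0.85,2.35,-7],
    [-0.85,2.35,-9],
    [-0.85,2.35,-11],
    [-0.85,2.35,-12.5],
    [-0.85,2.35,-13],
    [-0.85,2.35,-13]
  ],
  "spin": [0,0,0,0,0,0,0,0,0,0]
}}

```text
t: 5.02
ee_pos: [514.0, 110.1, 178.3]
eef_rot: [0.558, 0.83, -0.001, -0.001]
force: [0.1, 0.2, 0.2]
width: 59.8
gripper_force: 0.0
```

```bash
python3 - <<'E'
from workcell import *
import cv2,numpy as np
o=get_obs();print(o['t'],o['ee_pos'],o['force'],o['width'])
for c in ["wrist","side"]:
    f=camera(c)
    r=spot_point(c,"knob")
    print(c,[(np.round(d['xyz']).tolist(),round(d['confidence'],2)) for d in r[:2]])
    cv2.imwrite(f'pics/{c}2.png',f['frame'][:,:,::-1])
E
```

```text
5.0167 [513.97289057 110.11232431 178.26645029] [0.13503982 0.15862616 0.19808555] 59.83705634425713
wrist [([515.0, 116.0, 179.0], 0.78)]
side [([514.0, 118.0, 174.0], 0.37)]
```

View pics/wrist2.png

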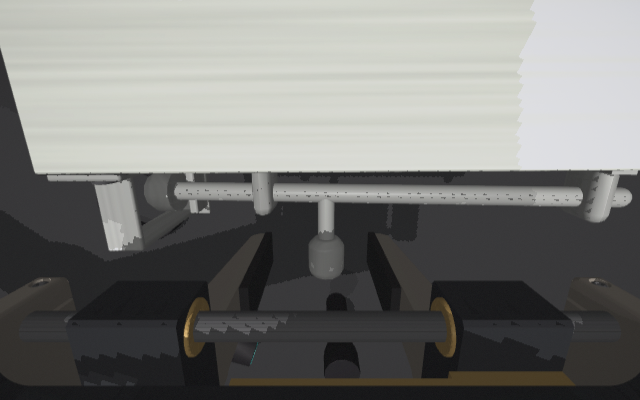

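```bash
python3 - <<'E'
from workcell import *
import numpy as np
f=camera("wrist")
def p(X):
    c=f['R']@np.array(X)+f['t'];u=f['K']@c;return (u[:2]/u[2]).round(1)
a=np.deg2rad(22.2);n=np.array([-np.sin(a),np.cos(a),0])
for z in (170,173,176,180):
  for s in(0,3,6):
    k=np.array([514,110,z])+s*n
    print(z,s,p(k),'back top',p(k+n*11+[0,0,10]),'front bottom',p(k-n*11-[0,0,10]),'front',p(k-n*11))
E
```

```text
170 0 [318.2 258.5] back top [318.1 248.4] front bottom [318.3 267.1] front [318.3 275.3]
170 3 [318.2 253.8] back top [318.1 243.3] front bottom [318.3 262.8] front [318.2 270.7]
170 6 [318.2 249. ] back top [318.1 238.1] front bottom [318.3 258.4] front [318.2 266.2]
173 0 [318.2 260.8] back top [318.1 250.8] front bottom [318.3 269.5] front [318.3 277.9]
173 3 [318.2 256.1] back top [318.1 245.6] front bottom [318.3 265.1] front [318.2 273.3]
173 6 [318.2 251.3] back top [318.  240.4] front bottom [318.3 260.7] front [318.2 268.7]
176 0 [318.2 263.3] back top [318.1 253.3] front bottom [318.3 271.9] front [318.2 280.6]
176 3 [318.2 258.5] back top [318. 248.] front bottom [318.3 267.5] front [318.2 276. ]
176 6 [318.1 253.6] back top [318.  242.7] front bottom [318.2 263. ] front [318.2 271.3]
180 0 [318.2 266.8] back top [318.  256.8] front bottom [318.3 275.3] front [318.2 284.4]
180 3 [318.1 261.8] back top [318.  251.4] front bottom [318.2 270.7] front [318.2 279.7]
180 6 [318.1 256.8] back top [318.  245.9] front bottom [318.2 266.2] front [318.2 274.9]
```

The button spans rows 235–278, so the knob is about 5 mm further in and 5 mm along +x. I'll correct for that and close.

Call:
{"method": "jog_arm", "body": {
  "claw": [-0.3,-0.3,-0.3,0.2,1,1,1,1,1,1,1,1],
  "slide": [
    [0.15,0.25,0],
    [0.3,0.5,0],
    [0.3,0.5,0],
    [0.3,0.5,0],
    [0.3,0.5,0],
    [0.3,0.5,0],
    [0.3,0.5,0],
    [0.3,0.5,0],
    [0.3,0.5,0],
    [0.3,0.5,0],
    [0.3,0.5,0],
    [0.3,0.5,0]
  ],
  "spin": [0,0,0,0,0,0,0,0,0,0,0,0],
  "grip_force": 30
}}

```text
t: 6.27
ee_pos: [517.2, 114.9, 179.5]
eef_rot: [0.558, 0.83, -0.001, -0.0]
force: [-3.4, -1.3, 2.7]
width: 19.0
gripper_force: 30.0
```

Call:
{"method": "jog_arm", "body": {
  "claw": [1,1,1,1,1,1],
  "slide": [
    [0,0,0.15],
    [0,0,0.3],
    [0,0,0.45],
    [0,0,0.6],
    [0,0,0.7],
    [0,0,0.7]
  ],
  "spin": [0,0,0,0,0,0]
}}

```text
t: 6.77
ee_pos: [517.8, 115.2, 186.6]
eef_rot: [0.558, 0.83, -0.0, -0.0]
force: [-0.5, -1.0, -5.7]
width: 19.0
gripper_force: 30.0
```

Call:
{"method": "jog_arm", "body": {
  "claw": [1,1,1,1],
  "slide": [
    [0,0,0.1],
    [0,0,0.2],
    [0,0,0.2],
    [0,0,0.2]
  ],
  "spin": [0,0,0,0]
}}

```text
t: 7.1
ee_pos: [517.9, 115.3, 188.7]
eef_rot: [0.558, 0.83, 0.0, 0.0]
force: [-0.6, -1.6, -5.1]
width: 19.4
gripper_force: 30.0
```

Call:
{"method": "jog_arm", "body": {
  "claw": [1,1,1,1],
  "slide": [
    [0,0,0.1],
    [0,0,0.2],
    [0,0,0.2],
    [0,0,0.2]
  ],
  "spin": [0,0,0,0]
}}

```text
t: 7.43
ee_pos: [518.0, 115.3, 190.8]
eef_rot: [0.558, 0.83, 0.0, 0.0]
force: [-0.7, -1.0, -5.0]
width: 19.0
gripper_force: 30.0
```

```bash
python3 - <<'E'
from workcell import *
import cv2,numpy as np
o=get_obs();print(o['t'],o['ee_pos'],o['force'],o['width'])
ims=[]
for c in ["wrist","side"]:
    f=camera(c)
    for l in ["knob","bolt_nose"]:
        r=spot_point(c,l)
        print(c,l,[(np.round(d['xyz']).tolist(),round(d['confidence'],2)) for d in r[:2]])
    ims.append(f['frame'][:,:,::-1])
a=ims[0]; b=cv2.resize(ims[1][90:215,200:370],None,fx=3,fy=3)
cv2.imwrite('pics/w3.png',a);cv2.imwrite('pics/s3.png',b)
E
```

```text
7.4333 [517.95137554 115.32910468 190.77375249] [-0.67531354 -1.03767431 -4.99104722] 18.959270279548914
wrist knob [([517.0, 118.0, 188.0], 0.96)]
wrist bolt_nose [([412.0, 112.0, 185.0], 0.74)]
side knob [([516.0, 116.0, 182.0], 0.59)]
side bolt_nose [([413.0, 132.0, 182.0], 0.49), ([411.0, 114.0, 184.0], 0.48)]
```

View pics/s3.png

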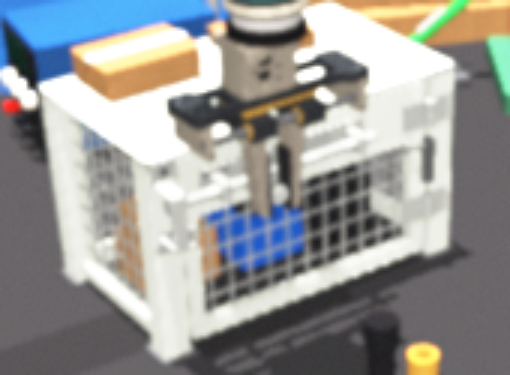

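The knob and nose have come up to about 183–185. I'll keep lifting gently until the stop is felt.

Call:
{"method": "jog_arm", "body": {
  "claw": [1,1,1],
  "slide": [
    [0,0,0.1],
    [0,0,0.1],
    [0,0,0.1]
  ],
  "spin": [0,0,0]
}}

```text
t: 7.98
ee_pos: [517.9, 115.3, 191.6]
eef_rot: [0.558, 0.83, 0.0, 0.0]
force: [0.7, -0.3, -6.5]
width: 19.2
gripper_force: 30.0
```

Call:
{"method": "jog_arm", "body": {
  "claw": [1,1,1],
  "slide": [
    [0,0,0.1],
    [0,0,0.1],
    [0,0,0.1]
  ],
  "spin": [0,0,0]
}}

```text
t: 8.23
ee_pos: [517.5, 115.2, 192.0]
eef_rot: [0.558, 0.83, -0.0, -0.0]
force: [1.5, -0.6, -11.9]
width: 18.7
gripper_force: 30.0
```

Stop felt (12 N). Now drawing along the cage's +x.

Call:
{"method": "jog_arm", "body": {
  "claw": [1,1,1,1,1],
  "slide": [
    [0.2,0.08,0],
    [0.46,0.19,0],
    [0.74,0.3,0],
    [0.93,0.38,0],
    [0.93,0.38,0]
  ],
  "spin": [0,0,0,0,0]
}}

```text
t: 8.65
ee_pos: [527.2, 119.2, 192.1]
eef_rot: [0.558, 0.83, -0.0, -0.0]
force: [0.0, -1.1, -15.3]
width: 19.1
gripper_force: 30.0
```

Call:
{"method": "jog_arm", "body": {
  "claw": [1,1,1,1,1,1,1,1,1,1],
  "slide": [
    [0.37,0.15,0],
    [0.74,0.3,0],
    [1.11,0.45,0],
    [1.48,0.6,0],
    [1.85,0.75,0],
    [2.22,0.91,0],
    [2.5,1.02,0],
    [2.78,1.13,0],
    [2.97,1.21,0],
    [2.97,1.21,0]
  ],
  "spin": [0,0,0,0,0,0,0,0,0,0]
}}

```text
t: 9.48
ee_pos: [556.9, 131.3, 192.3]
eef_rot: [0.558, 0.83, -0.0, -0.0]
force: [-0.2, 0.7, -19.5]
width: 18.9
gripper_force: 30.0
```

Call:
{"method": "jog_arm", "body": {
  "claw": [1,1,1,1],
  "slide": [
    [0.09,0.04,-0.05],
    [0.19,0.08,-0.05],
    [0.28,0.11,-0.05],
    [0.28,0.11,-0.05]
  ],
  "spin": [0,0,0,0]
}}

```text
t: 9.82
ee_pos: [557.3, 131.1, 192.1]
eef_rot: [0.558, 0.83, -0.003, -0.001]
force: [-8.6, -4.6, -11.0]
width: 19.0
gripper_force: 30.0
```

```bash
python3 - <<'E'
from workcell import *
import cv2,numpy as np
o=get_obs();print(o['t'],o['ee_pos'],o['force'],o['width'])
for c in ["wrist","side"]:
    f=camera(c)
    for l in ["knob","bolt_nose","gate_edge","gate_hinge","keeper"]:
        r=spot_point(c,l)
        print(c,l,[(np.round(d['xyz']).tolist(),round(d['confidence'],2)) for d in r[:2]])
    cv2.imwrite(f'pics/{c}4.png',f['frame'][:,:,::-1])
E
```

```text
9.8167 [557.33873346 131.11030712 192.05219416] [ -8.59915638  -4.58924261 -10.9681442 ] 18.962370406859968
wrist knob []
wrist bolt_nose [([451.0, 127.0, 189.0], 0.59)]
wrist gate_edge [([452.0, 128.0, 187.0], 0.37)]
wrist gate_hinge []
wrist keeper []
side knob [([557.0, 131.0, 183.0], 0.57)]
side bolt_nose [([451.0, 128.0, 186.0], 0.59)]
side gate_edge [([431.0, 144.0, 219.0], 0.64)]
side gate_hinge [([713.0, 255.0, 183.0], 0.74)]
side keeper [([412.0, 132.0, 182.0], 0.81)]
```

View pics/wrist4.png

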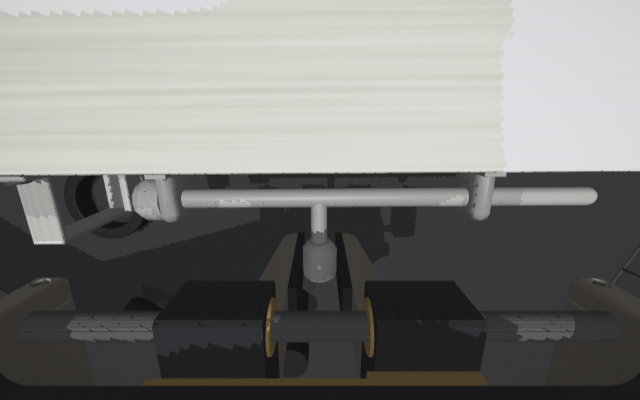

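The wrist view shows the bolt fully drawn: the nose at (147,198) lies against the left guide, clear of the keeper at (45,210), and the stop is felt. I'll swing the gate about its hinge in two stages.

Call:
{"method": "jog_arm", "body": {
  "claw": [1,1,1,1,1,1,1],
  "slide": [
    [0,0,0],
    [0.32,-0.38,0],
    [0.64,-0.75,0],
    [0.98,-1.1,0],
    [1.33,-1.47,0],
    [1.33,-1.47,0],
    [1.33,-1.47,0]
  ],
  "spin": [0,1.4,2.9,4.3,5.7,5.7,5.7],
  "grip_force": 40
}}

```text
t: 11.0
ee_pos: [571.1, 116.0, 192.1]
eef_rot: [0.517, 0.856, -0.002, -0.001]
force: [-8.8, -3.3, -10.1]
width: 18.8
gripper_force: 40.0
```

```bash
python3 - <<'E'
from workcell import *
import numpy as np
for c in ["side","wrist"]:
    camera(c)
    for l in ["knob","bolt_nose","gate_edge"]:
        r=spot_point(c,l)
        print(c,l,[(np.round(d['xyz']).tolist(),round(d['confidence'],2)) for d in r[:2]])
E
```

```text
side knob [([570.0, 117.0, 181.0], 0.45)]
side bolt_nose [([466.0, 100.0, 185.0], 0.57)]
side gate_edge [([446.0, 113.0, 218.0], 0.92)]
wrist knob [([569.0, 116.0, 190.0], 0.61), ([468.0, 102.0, 186.0], 0.22)]
wrist bolt_nose [([466.0, 101.0, 187.0], 0.88)]
wrist gate_edge [([447.0, 113.0, 218.0], 0.86)]
```

Call:
{"method": "jog_arm", "body": {
  "claw": [1,1,1,1,1,1,1,1,1,1,1,1,1],
  "slide": [
    [0.36,-0.34,0],
    [0.71,-0.68,0],
    [1.08,-1.0,0],
    [1.46,-1.32,0],
    [1.85,-1.63,0],
    [2.24,-1.93,0],
    [2.65,-2.21,0],
    [3.05,-2.49,0],
    [3.35,-2.68,0],
    [3.55,-2.82,0],
    [3.55,-2.82,0],
    [3.55,-2.82,0],
    [3.55,-2.82,0]
  ],
  "spin": [1.4,2.9,4.3,5.8,7.2,8.6,10,11.5,12.5,13.2,13.2,13.2,13.2]
}}

```text
t: 12.48
ee_pos: [606.8, 88.0, 192.1]
eef_rot: [0.415, 0.91, -0.002, -0.001]
force: [-8.6, -3.1, -10.6]
width: 19.0
gripper_force: 40.0
```

```bash
python3 - <<'E'
from workcell import *
import cv2,numpy as np
o=get_obs();print(o['force'],o['torque'],np.abs(o['joint_velocities']).max())
for c in ["side","wrist"]:
    f=camera(c)
    for l in ["knob","bolt_nose","gate_edge","torch"]:
        r=spot_point(c,l)
        print(c,l,[(np.round(d['xyz']).tolist(),round(d['confidence'],2)) for d in r[:2]])
    cv2.imwrite(f'pics/{c}5.png',f['frame'][:,:,::-1])
E
```

```text
[ -8.59387993  -3.14170141 -10.56253727] [-0.86294224  1.56865962  0.17420426] 0.003037276495953243
side knob [([602.0, 87.0, 183.0], 0.59)]
side bolt_nose [([510.0, 49.0, 186.0], 0.46)]
side gate_edge [([486.0, 59.0, 219.0], 0.78)]
side torch [([584.0, -15.0, -0.0], 0.58), ([639.0, -453.0, 5.0], 0.19)]
wrist knob [([605.0, 88.0, 190.0], 0.82)]
wrist bolt_nose [([512.0, 50.0, 188.0], 0.81)]
wrist gate_edge [([486.0, 56.0, 216.0], 0.94)]
wrist torch [([587.0, -17.0, 1.0], 0.73)]
```

View pics/wrist5.png

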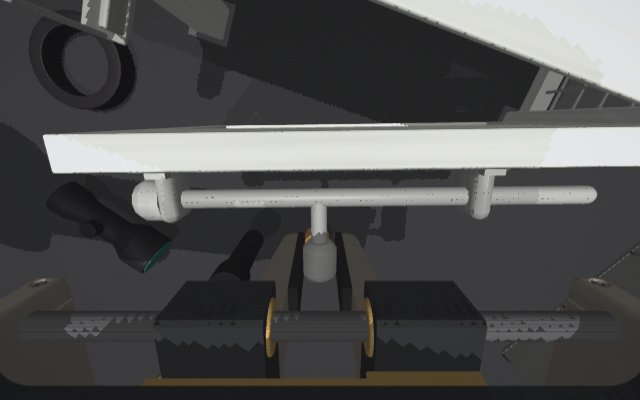

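The gate is ajar, with its free edge at about (486,58), 10 cm out. The bolt is drawn, its nose against the guide at (147,198), and the knob at (320,258) is still gripped. Everything is standing still, so I'm handing in.

```bash
python3 -c "
from workcell import *
print(sign_off())"
```

```text
the job is handed in; nothing more can be done
None
```

The bolt was lifted level and drawn fully back, and the gate is held about 10 cm ajar by the gripped knob; I handed the job in, but no verdict came back.

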